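# Set the sliding work stop to the block and lock it an eighth of a turn past the bite

### The arm

A 6-joint arm with a two-finger parallel gripper is mounted at the origin on a cart in front of the work surface, level with it; the furniture and walls round the work are solid. World frame = base frame: x ahead of the robot, y to its left, z up, the work surface at z = 0. Lengths are in mm, angles in rad, forces in N, time in s.
With the tool pointing down it reaches from about 400 to 925 mm from the base axis. Payload 12.5 kg.
Tool frame: the origin (TCP) lies on the centre line of the jaws, within the pads' length; the fingertips stand 14 mm ahead of it and the grasp point (between the pads) lies 5 mm behind it; z points along the fingers, x is the direction in which the jaws open and shut, and the axes are right-handed (so a half turn about z gives the same grasp; the last joint's range is limited). The gripper opens to 95 mm and grips with 3 to 60 N. Pads are 20 mm wide; open, the fingers measure 119 mm over their backs; the gripper's body (75 mm by 180 mm) begins 59 mm behind the grasp point.
Start: joints at [-0.106, 0.491, 1.559, -0, 1.092, -0.106], TCP at [625.016, 0.021, 228.661] pointing down, gripper open.
Joint ranges: [-3.1, 3.1], [-0.84, 2.19], [0.05, 2.79], [-1.13, 4.28], [0.06, 2.93], [-2.69, 2.69]. Speed limits (rad/s): [2.22, 2.22, 2.79, 3.14, 3.14, 3.14].

### API

Orientations are given as [roll, pitch, yaw] about the fixed x, y, z axes, in that order (R = Rz(yaw) Ry(pitch) Rx(roll)).
In Python, from cell import state, read_camera, job_done gives the robot as it stands.
- The arm moves only by the shell command python3 -m handwheel 'ROWS'. ROWS is JSON, a list of rows, each an object of numbers: "hand": the finger opening in m, from 0 to 0.0951; "x", "y", "z": the shift along the world's x, y, z in m; "spin": the turn about the world's z in units of 5 degrees (1.0 is 5 degrees). In form: [{"hand": .., "x": .., "y": .., "z": .., "spin": ..}, ...]. A call has 1 to 20 rows; each row is the pose to reach, as a shift and turn from the pose commanded when the call began; what a row does not reach only later rows make up. A row lasts 1/12 s, in which the tool goes at most 41.7 mm and 7.16 degrees, less where a joint would pass 70% of its speed; a pose out of reach is approached as far as the arm can. A call with a gripper value outside its range is refused whole. The fingers move at their own pace and stop on an object; the grip force is fixed at half the most. Time passes only in rows, so rows that repeat a pose let the fingers close. It gives the time, the measured TCP pose, the force and the opening at its end, in the units of the state.
- state(): the state, without advancing time (a new reading comes with each control period).
- read_camera(name): name is "scene" or "side" or "wrist"; returns a dict with "img" (420x560x3 uint8, red, green, blue), "fx", "fy", "cx", "cy" (pixels), "T" (4x4, takes a point from camera to world coordinates). Camera axes: x right, y down, z forward; pixel columns grow to the right and rows downward; lengths in mm; the calibration is good to about 2 mm. A picture is of the moment at which its call begins. There is no depth.
- job_done(): hands the job in, once; it reports no verdict.
The state is a dict: "t": time; "joints": joint angles; "qvel": joint speeds; "tau": joint torques, N m; "eef_pos": TCP position; "tcp_rot": TCP orientation; "ft_force": force on the tool from outside, world axes, zero at the start; "moment": the same for the moment, N m; "opening": opening from 0.0 (shut) to 1.0 (fully open).
Only numpy, scipy, OpenCV 4.12 (cv2) and the standard library are available. Lean on these libraries where they do the work, as an engineer would, in place of code of your own. Each camera call takes 0.05 s, during which the arm holds its last target. There are 200 camera calls.

### The job

Slide the green work stop along its rail until its nose just touches the steel block, without shoving the block, and leave it touching. Then lock it: turn the black knob clockwise (seen from above) until the resistance rises sharply, and from that point give it one eighth of a turn (45 degrees) more and no further. Let go of the knob and leave the other things on the bench where they are.

Things in the scene. Friction and masses are not known exactly. Their poses are not given: they have to be found in the camera images.
- knob_grip (a point): Centre of the grip of the black lock knob on the green work stop, on its turning axis, 91 mm above the bench. The grip is an upright bar 46 mm long (x axis), 14 mm thick (y axis), 39 mm high (66 to 105 mm above the bench), over a flange of 28 mm diameter. Apart from an orange mark it is the same after half a turn. Turning clockwise from above (yaw decreases) tightens; it stays where left.
- lock_seat (a point): Point on the knob's axis at the top of the carriage, 60 mm above the bench, moving with the stop. The lock: the knob first turns freely (about 0.03 N m) through 0.4 to 2.6 rad of slack, different each time and invisible; at the bite the torque jumps to about 0.3 N m while turning (about 0.2 N m when held still), then grows by 0.3 N m per rad. The extra turn counts from the bite.
- stop_nose (a point): Foremost point of the stop's steel nose (ball of 15 mm diameter), 40 mm above the bench, 75 mm ahead of the knob's axis. Its x axis is the sliding direction, towards the block. The stop (green carriage 60 x 58 mm, top 53 mm above the bench) slides up to 80 mm on its rail with about 3 N of friction, stays where left, and goes along when the held knob is moved.
- block_face (a point): Centre of the face of the dark steel block that looks at the nose, 40 mm above the bench. The loose block, about 3 kg, is 74 mm along the rail, 92 mm across, 72 mm high, stands on the rail's 12 mm base plate, 30 to 75 mm ahead of the nose at the start, and begins to slide at 10 N or more.
- clamp_shoe (a point): Reference point of the swivelling clamp shoe hidden in the carriage (its yaw means nothing), on the knob's axis, 40 mm above the bench: level with the nose point until the bite. From the bite on the screw draws it up relative to the carriage by 0.398 mm per rad of extra turn (0.31 mm in an eighth of a turn): too little to be read from a measured pose.
- v_block_mid (a point): Bystander: centre of a grey steel vee block, 46 x 44 x 36 mm, half-way up. Leave alone.
- oilstone_mid (a point): Bystander: centre of a dark oilstone, 40 x 125 x 22 mm, lying flat. Leave alone.
- ink_mid (a point): Bystander: centre of a blue ink bottle with a black cap, 41 mm diameter, 72 mm high, upright. Leave alone.

How it is judged (in metres and radians):
On the way, in this order (a step that is already met when the one before it is completed fails the run):
1. the nose of the stop touches the block (gap under 2.5 mm) while the lock has not yet bitten (x of block_face in the frame of stop_nose below 0.0025 m and z of clamp_shoe in the frame of stop_nose below 4e-05 m), for 0.2 s.
2. the knob has been turned at least 0.485 rad (28 degrees) past the bite with the nose still at the block (x of block_face in the frame of stop_nose below 0.0025 m and z of clamp_shoe in the frame of stop_nose above 0.000193 m), for 0.2 s.
At the end, for the whole second after the job is handed in: The stop's nose is within 2.5 mm of the block face, the block lies within 6 mm of where it stood, and the knob stands 28 to 62 degrees past the bite (clamp shoe drawn up 0.193 to 0.432 mm) (all of step 2 and z of clamp_shoe in the frame of stop_nose below 0.000432 m and distance of block_face from where it was at the start of the episode below 0.006 m); the robot touches nothing.
It fails at once if the lock is overtightened: more than 1.1 rad (63 degrees) past the bite (z of clamp_shoe in the frame of stop_nose above 0.000438 m).
It fails at once if the block is shoved more than 6 mm (distance of block_face from where it was at the start of the episode above 0.006 m).
It fails at once if the vee block, oilstone or ink bottle is moved more than 15 mm (distance of any of v_block_mid, oilstone_mid, ink_mid from where it was at the start of the episode above 0.015 m).
It also fails if it takes over 72 s, if anything falls off the work surface, if the arm or the gripper's body presses on something with over 40 N, if the wrist force passes 120 N, or if a joint passes its speed limit or range.

## Working session

There is one attempt and no reset: what is moved stays moved. The work goes in short steps, Python scripts to look and compute and a shell command to move; the robot and the scene stay as the last step left them, time stands still between calls to the robot, and variables do not carry over. Pictures are saved under pics/ and viewed, about 8 in all and at most 12, crops included, and the job is handed in when it is done.

```bash
mkdir -p pics
cat > h.py <<'E'
import numpy as np, cv2
from cell import state, read_camera, job_done
def snap(n,f,crop=None,s=1):
    c=read_camera(n); im=c["img"][:,:,::-1]
    if crop: x0,y0,x1,y1=crop; im=im[y0:y1,x0:x1]
    im=cv2.resize(im,None,fx=s,fy=s,interpolation=cv2.INTER_CUBIC)
    cv2.imwrite("pics/"+f,im); np.save("pics/%s_full.npy"%f, c["img"]); return c
def ray(c,u,v,z):
    T=np.array(c["T"]); d=T[:3,:3]@[(u-c["cx"])/c["fx"],(v-c["cy"])/c["fy"],1]; o=T[:3,3]
    return o+d*(z-o[2])/d[2]
def proj(c,p):
    T=np.array(c["T"]); q=T[:3,:3].T@(np.array(p)-T[:3,3]); return c["fx"]*q[0]/q[2]+c["cx"],c["fy"]*q[1]/q[2]+c["cy"]
E
python3 - <<'E'
from h import *
import pickle
C={}
for n in("scene","side","wrist"):
    c=snap(n,n+"0.png"); C[n]=c; print(n,np.round(c["T"],3).tolist(),c["fx"],c["cx"],c["cy"])
a=np.vstack([np.hstack([C["scene"]["img"],C["side"]["img"]])])
cv2.imwrite("pics/two.png",cv2.resize(a[:,:,::-1],(800,300)))
pickle.dump(C,open("c0.pkl","wb")); print(state())
E
```

```text
scene [[-0.846, -0.229, 0.481, -90.582], [-0.532, 0.406, -0.743, 1131.763], [-0.025, -0.884, -0.466, 607.22], [0.0, 0.0, 0.0, 1.0]] 520.139268920345 281.1558779331211 220.82786371042457
side [[-0.933, -0.185, 0.309, 181.62], [-0.36, 0.441, -0.822, 1073.281], [0.016, -0.878, -0.478, 553.505], [0.0, 0.0, 0.0, 1.0]] 481.91064779740896 274.4808795427681 208.44372434771304
wrist [[1.0, 0.001, -0.001, 625.105], [0.001, -0.958, -0.286, 81.226], [-0.002, 0.286, -0.958, 384.642], [0.0, 0.0, 0.0, 1.0]] 292.31077211452794 282.927543921051 209.53281727267785
{'t': 0.15, 'joints': array([-1.05592585e-01,  4.91459190e-01,  1.55931749e+00,  2.40821343e-05,
        1.09171968e+00, -1.05598410e-01]), 'qvel': array([ 2.13558649e-03, -1.58557994e-03, -1.47527834e-03, -9.82790521e-04,
       -7.97740833e-04, -6.91648576e-05]), 'tau': array([ 3.16444048e-04, -6.12899423e+01, -2.58276522e+01,  6.91918633e-02,
        4.73701756e-02, -5.07232733e-05]), 'eef_pos': array([6.24827658e+02, 5.11655651e-02, 2.28169549e+02]), 'tcp_rot': array([-3.14147616e+00,  8.96423937e-04, -5.23248808e-06]), 'ft_force': array([ 0.40386554,  0.6277353 , -0.16636783]), 'moment': array([-0.03538548,  0.00695974,  0.02136876]), 'opening': 0.9928868969954401}
```

View pics/scene0.png

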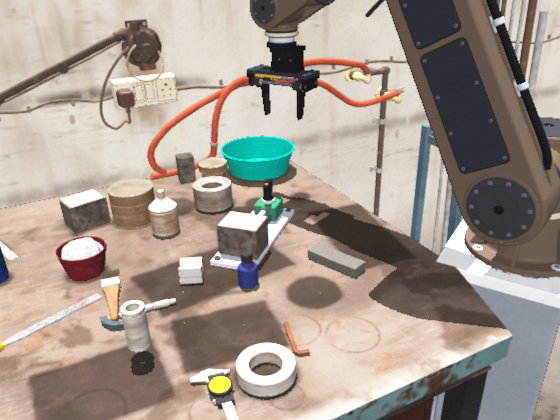

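View pics/wrist0.png

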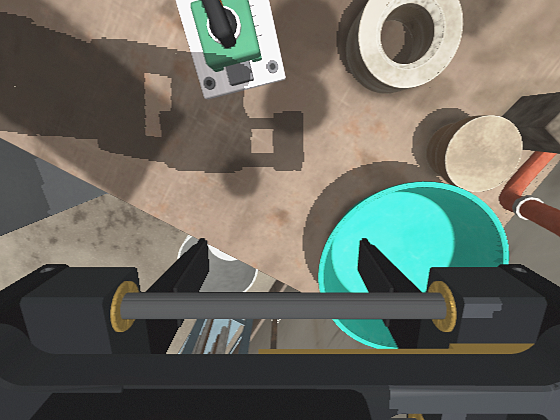

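The wrist view shows the stop at about (225,30), with the rail running up and slightly left, roughly world +y. The scene view shows the block at (243,238), the ink bottle at (248,275) and the oilstone at (336,260).

```bash
python3 - <<'E'
from h import *
import pickle
C=pickle.load(open("c0.pkl","rb"))
w=C["wrist"];s=C["scene"]
print("knob w",ray(w,220,15,100),"scene top",ray(s,268,184,105))
print("rail edge",ray(w,285,75,12),ray(w,262,0,12), "holes",ray(w,209,83,12),ray(w,272,66,12))
print("ink cap",ray(s,248,262,72),"oil",ray(s,336,260,22),"block top near",ray(s,243,225,84))
E
python3 -m handwheel '[{"x":-0.02,"y":0.04},{"x":-0.03,"y":0.08},{"x":-0.04,"y":0.11,"z":0.02},{"x":-0.04,"y":0.11,"z":0.04},{"x":-0.04,"y":0.11,"z":0.04},{"x":-0.04,"y":0.11,"z":0.04}]'
python3 - <<'E'
from h import *
import pickle
C=pickle.load(open("c0.pkl","rb"))
C["w1"]=snap("wrist","w1.png",s=1.4); pickle.dump(C,open("c0.pkl","wb"))
E
```

```text
knob w [571.20380174 168.52688867 100.        ] scene top [556.61457818 186.50437721 105.        ]
rail edge [626.87485636 134.40377427  12.        ] [601.46728254 209.83747632  12.        ] holes [537.31713834 125.72228838  12.        ] [611.7638588  143.98281575  12.        ]
ink cap [427.3526047  454.18429969  72.        ] oil [319.21603053 291.93556098  22.        ] block top near [510.75421498 354.14938998  84.        ]invalid input
```

View pics/w1.png

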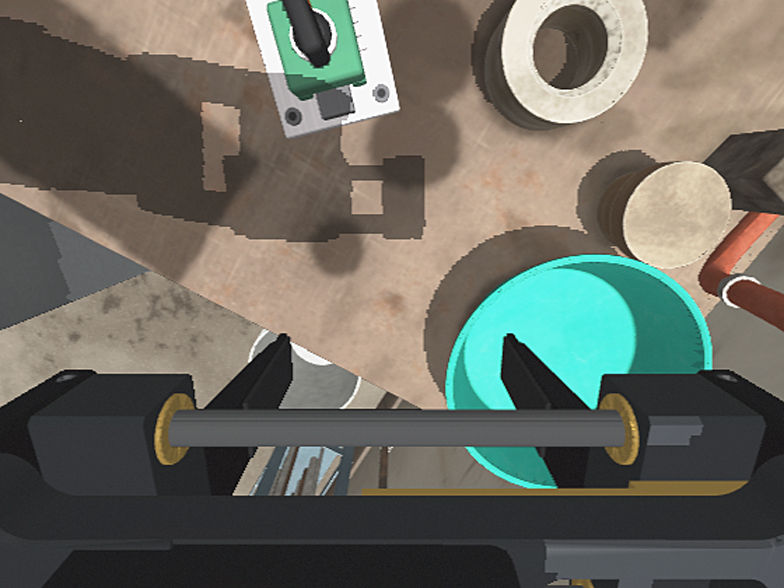

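The rows need every field, so the arm did not move and this view is the same as before.

```bash
python3 -m handwheel '[{"hand":0.095,"x":-0.02,"y":0.03,"z":0.01,"spin":0},{"hand":0.095,"x":-0.04,"y":0.06,"z":0.02,"spin":0},{"hand":0.095,"x":-0.05,"y":0.09,"z":0.03,"spin":0},{"hand":0.095,"x":-0.05,"y":0.12,"z":0.04,"spin":0},{"hand":0.095,"x":-0.05,"y":0.12,"z":0.04,"spin":0},{"hand":0.095,"x":-0.05,"y":0.12,"z":0.04,"spin":0}]'
python3 - <<'E'
from h import *
import pickle
C=pickle.load(open("c0.pkl","rb"))
C["w1"]=snap("wrist","w2.png",s=1.4); pickle.dump(C,open("c0.pkl","wb"))
E
```

```text
t: 0.7
eef_pos: [574.9, 121.3, 269.1]
tcp_rot: [-3.142, -0.001, 0.002]
ft_force: [0.2, -0.3, -0.3]
opening: 0.998
```

View pics/w2.png

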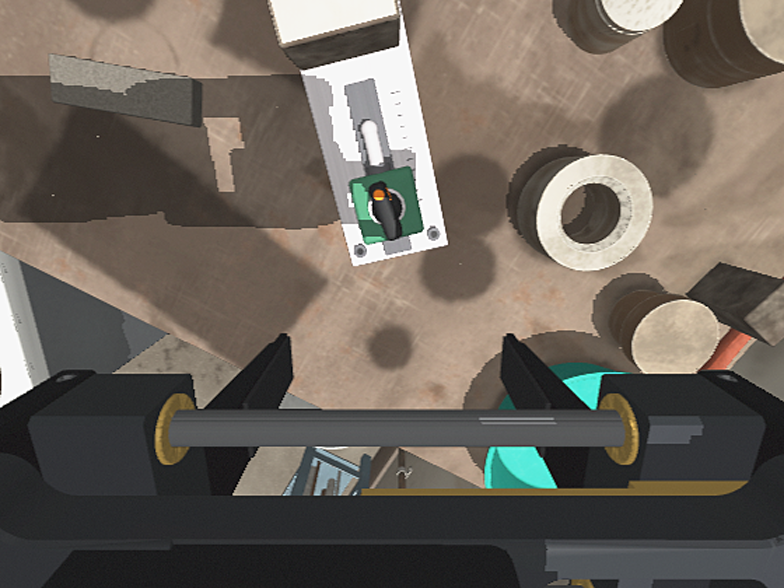

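The knob is at about (386,205) in this 1.4x view, the white nose tip at (369,125) and the block's lower edge near (340,55). I'll enlarge that area.

Run:
```python
from h import *
im=np.load("pics/w2.png_full.npy")[:,:,::-1]
cv2.imwrite("pics/w2c.png",cv2.resize(im[0:195,190:340],None,fx=3,fy=3,interpolation=cv2.INTER_CUBIC))
cv2.imwrite("pics/w2d.png",np.hstack([cv2.resize(im[0:110,190:330],None,fx=2.5,fy=2.5,interpolation=cv2.INTER_CUBIC)[:275],cv2.resize(im[80:190,235:315],None,fx=5,fy=5,interpolation=cv2.INTER_CUBIC)[:550]][1:]))
```

```text
(no output)
```

View pics/w2c.png

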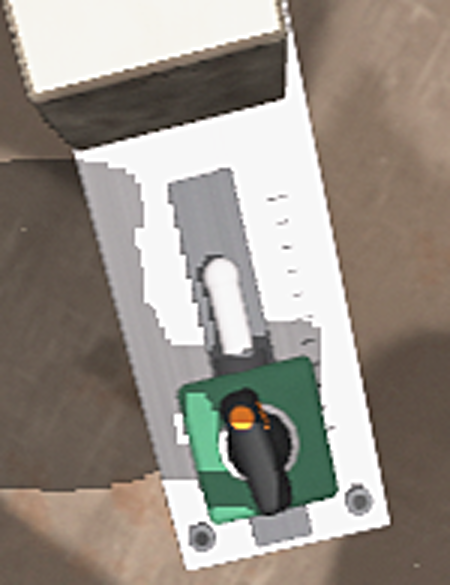

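Run:
```python
from h import *
import pickle
c=pickle.load(open("c0.pkl","rb"))["w1"]; print(np.round(c["T"],3).tolist())
r=lambda x,y,z: ray(c,190+x/3,y/3,z)
for n,x,y,z in [("railR0",287,0,12),("railR1",390,523,12),("railL0",75,152,12),("railL1",187,570,12),
 ("hole1",202,537,12),("hole2",358,500,12),("blkbotL",75,152,12),("blkbotR",283,100,12),("blktopL",35,100,84),("blktopR",287,38,84),
 ("ballc",220,272,40),("tip",217,255,40),("mark",242,417,105),("barend",272,510,105),("barend0",238,392,105),("flange",262,440,66),
 ("g1",180,387,53),("g2",312,355,53),("g3",337,493,53),("g4",215,523,53)]:
    print(n,np.round(r(x,y,z)[:2],1))
```

```text
[[1.0, 0.003, 0.001, 574.655], [0.003, -0.958, -0.286, 202.47], [0.0, 0.286, -0.958, 425.605], [0.0, 0.0, 0.0, 1.0]]
railR0 [577.7 345.2]
railR1 [627.9 131.7]
railL0 [488.2 289.6]
railL1 [530.8 108.6]
hole1 [538.4 124.7]
hole2 [612.3 142.6]
blkbotL [488.2 289.6]
blkbotR [576.2 309.3]
blktopL [490.5 290.4]
blktopR [577.2 309.3]
ballc [550.6 239.7]
tip [549.5 246.2]
mark [561.7 185.5]
barend [572.4 152.3]
barend0 [560.4 194. ]
flange [568.1 174.4]
g1 [534.3 194.6]
g2 [588.2 207.3]
g3 [599.6 151.5]
g4 [547.7 138.5]
```

View pics/w2d.png

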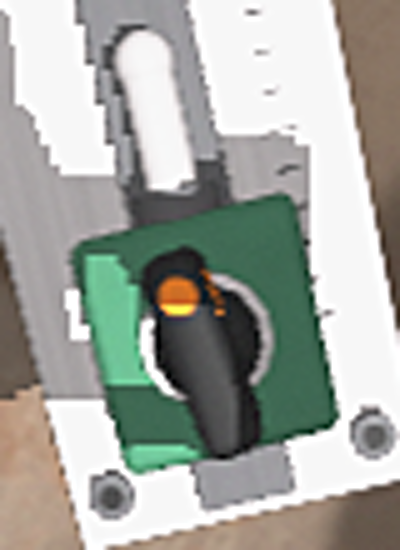

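The points check out:
- Knob axis is at about (567,173). Nose tip at (550,246) is 75 mm ahead of it, as it should be.
- Rail direction is about 103°, and the gap is about 56 mm.
- Bar direction is about 107°, so the jaws need a yaw of +17°.

I'll approach above the knob and check from close by.

```bash
python3 -m handwheel '[{"hand":0.095,"x":-0.004,"y":0.025,"z":-0.03,"spin":1.2},{"hand":0.095,"x":-0.008,"y":0.052,"z":-0.06,"spin":2.4},{"hand":0.095,"x":-0.008,"y":0.052,"z":-0.09,"spin":3.4},{"hand":0.095,"x":-0.008,"y":0.052,"z":-0.119,"spin":3.4},{"hand":0.095,"x":-0.008,"y":0.052,"z":-0.119,"spin":3.4},{"hand":0.095,"x":-0.008,"y":0.052,"z":-0.119,"spin":3.4},{"hand":0.095,"x":-0.008,"y":0.052,"z":-0.119,"spin":3.4}]'
python3 - <<'E'
from h import *
c=snap("wrist","w3.png",(130,60,430,330),2.6); s=state(); print(s["joints"],s["moment"],s["ft_force"])
# expected: project tool axis
R=__import__("scipy.spatial.transform",fromlist=["Rotation"]).Rotation.from_euler("xyz",s["tcp_rot"]).as_matrix()
for z in(105,86):
    p=s["eef_pos"]+R[:,2]*((z-s["eef_pos"][2])/R[2,2]); u,v=proj(c,p); print("axis at z",z,p,(u-130)*2.6,(v-60)*2.6)
    for e in((23,0),(-23,0),(0,20),(0,-20)):
        q=p-R[:,1]*e[0]+R[:,0]*e[1]; u,v=proj(c,q); print("  ",e,(u-130)*2.6,(v-60)*2.6)
E
```

```text
t: 1.33
eef_pos: [567.9, 171.3, 150.8]
tcp_rot: [3.141, -0.001, 0.295]
ft_force: [-0.4, -0.1, 0.7]
opening: 0.998
[ 1.81873391e-01  5.32192667e-01  1.72271739e+00 -2.48330496e-05
  8.84316059e-01 -1.13370971e-01] [-0.01813653 -0.03326922  0.03925427] [ 0.21691206 -1.6181869   0.00956427]
axis at z 105 [568.10872139 171.47758782 105.        ] 397.8126482132668 458.42108681556493
   (23, 0) 397.8433039494854 380.9957111359748
   (-23, 0) 397.7837918126562 531.3019872152604
   (0, 20) 467.85791485299256 458.49645593418916
   (0, -20) 327.79289569394086 458.34574515028424
axis at z 86 [568.15301006 171.48536168  86.        ] 397.92905524029186 435.5178283716552
   (23, 0) 397.9606102045742 363.6004643488459
   (-23, 0) 397.89921291617725 503.5318900398658
   (0, 20) 462.55145831742885 435.583512695384
   (0, -20) 333.3283692385213 435.4521661218719
```

View pics/w3.png

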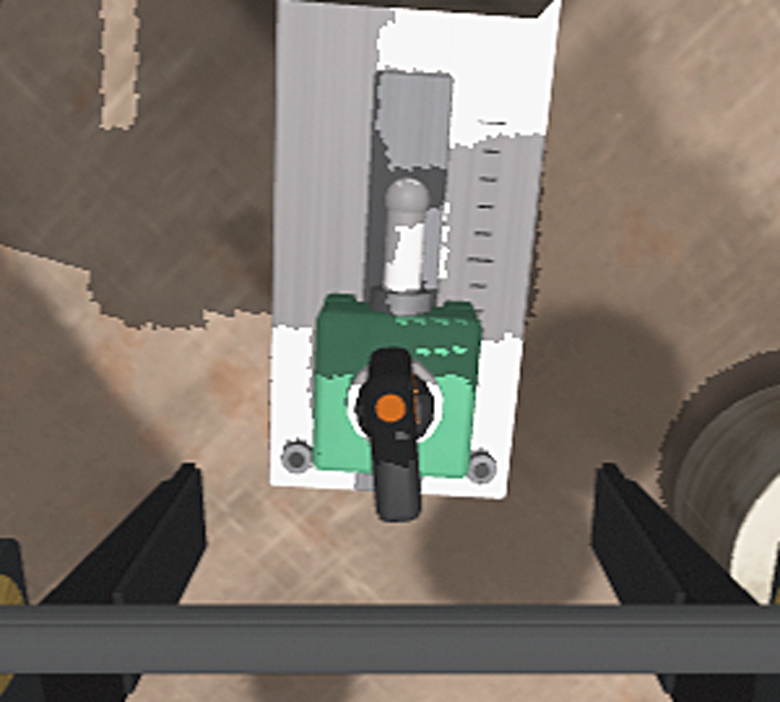

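The mark is at (390,408) and the bar runs from about (390,370) to (399,520). That is within about 1 mm sideways and 2–3 mm forward of the jaw axis, and about 3° more counter-clockwise. I'll correct for this, go down and grip.

```bash
python3 -m handwheel '[{"hand":0.095,"x":-0.001,"y":0.002,"z":-0.02,"spin":0.5},{"hand":0.095,"x":-0.001,"y":0.002,"z":-0.04,"spin":0.5},{"hand":0.095,"x":-0.001,"y":0.002,"z":-0.0635,"spin":0.5},{"hand":0.095,"x":-0.001,"y":0.002,"z":-0.0635,"spin":0.5},{"hand":0.095,"x":-0.001,"y":0.002,"z":-0.0635,"spin":0.5}]'
python3 -m handwheel '[{"hand":0.008,"x":0,"y":0,"z":0,"spin":0},{"hand":0.008,"x":0,"y":0,"z":0,"spin":0},{"hand":0.008,"x":0,"y":0,"z":0,"spin":0},{"hand":0.008,"x":0,"y":0,"z":0,"spin":0},{"hand":0.008,"x":0,"y":0,"z":0,"spin":0},{"hand":0.008,"x":0,"y":0,"z":0,"spin":0},{"hand":0.008,"x":0,"y":0,"z":0,"spin":0},{"hand":0.008,"x":0,"y":0,"z":0,"spin":0},{"hand":0.008,"x":0,"y":0,"z":0,"spin":0},{"hand":0.008,"x":0,"y":0,"z":0,"spin":0}]'
python3 -c "
from h import *
s=state();print(s['moment'],s['joints'])"
```

```text
t: 1.8
eef_pos: [566.4, 173.8, 87.1]
tcp_rot: [3.142, -0.0, 0.34]
ft_force: [-0.7, 0.1, 1.1]
opening: 1.0
t: 2.63
eef_pos: [566.0, 174.0, 86.1]
tcp_rot: [3.142, -0.0, 0.34]
ft_force: [-0.2, 0.3, -0.4]
opening: 0.356
[ 0.04534059 -0.01082491 -0.0351057 ] [ 1.86731348e-01  6.19115432e-01  1.77447343e+00 -1.09891876e-05
  7.47986993e-01 -1.53595693e-01]
```

```bash
python3 -m handwheel '[{"hand":0.008,"x":0,"y":0,"z":0,"spin":0},{"hand":0.008,"x":0,"y":0,"z":0,"spin":0},{"hand":0.008,"x":0,"y":0,"z":0,"spin":0},{"hand":0.008,"x":0,"y":0,"z":0,"spin":0},{"hand":0.008,"x":0,"y":0,"z":0,"spin":0},{"hand":0.008,"x":0,"y":0,"z":0,"spin":0}]'
python3 -c "
from h import *
s=state();print(s['moment'],s['ft_force'])"
```

```text
t: 3.13
eef_pos: [565.8, 174.0, 86.1]
tcp_rot: [-3.142, 0.0, 0.34]
ft_force: [-2.1, -0.5, 0.1]
opening: 0.146
[0.03949731 0.36197591 0.01224669] [-2.09556263 -0.46691907  0.09534107]
```

The knob is gripped: the opening is 13.9 mm against a 14 mm bar. Now I'll slide the first 40 mm.

```bash
python3 -m handwheel '[{"hand":0.008,"x":-0.0011,"y":0.0049,"z":0,"spin":0},{"hand":0.008,"x":-0.0023,"y":0.0097,"z":0,"spin":0},{"hand":0.008,"x":-0.0034,"y":0.0146,"z":0,"spin":0},{"hand":0.008,"x":-0.0046,"y":0.0195,"z":0,"spin":0},{"hand":0.008,"x":-0.0057,"y":0.0244,"z":0,"spin":0},{"hand":0.008,"x":-0.0068,"y":0.0292,"z":0,"spin":0},{"hand":0.008,"x":-0.008,"y":0.0341,"z":0,"spin":0},{"hand":0.008,"x":-0.0091,"y":0.039,"z":0,"spin":0},{"hand":0.008,"x":-0.0091,"y":0.039,"z":0,"spin":0},{"hand":0.008,"x":-0.0091,"y":0.039,"z":0,"spin":0}]'
python3 -c "
from h import *
s=state();print(s['moment'],s['ft_force'],s['eef_pos'])
snap('wrist','w4.png',(130,0,430,230),2.6)"
```

```text
t: 3.97
eef_pos: [556.5, 213.9, 86.1]
tcp_rot: [-3.141, 0.0, 0.341]
ft_force: [-4.4, 1.6, 1.6]
opening: 0.147
[ 0.51421663  1.01668153 -0.00406573] [-4.39766488  1.58014777  1.59075649] [556.50831532 213.88858167  86.11683869]
```

View pics/w4.png

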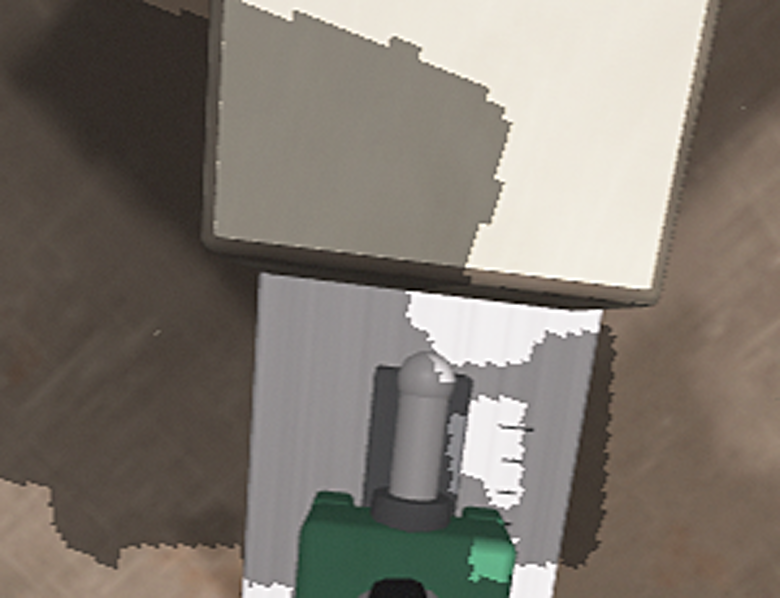

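The nose tip is at (430,350) in the crop. The face's bottom edge runs from (262,275) to (603,310), and its top edge from (205,245) to (655,300).

Run:
```python
from h import *
c=read_camera("wrist")
r=lambda x,y,z: ray(c,130+x/2.6,y/2.6,z)[:2]
t=r(430,350,40); print("tip",t, "knob+75", state()["eef_pos"][:2]+75*np.array([-.228,.974]))
for a,b in((r(262,275,12),r(603,310,12)),(r(205,245,84),r(655,302,84))):
    e=(b-a)/np.linalg.norm(b-a); n=np.array([-e[1],e[0]]); print(a,b,np.degrees(np.arctan2(e[1],e[0])),"gap",n@(a-t))
a,b=r(248,540,12),r(258,280,12); e=b-a; print("railL",np.degrees(np.arctan2(e[1],e[0])))
a,b=r(557,580,12),r(602,315,12); e=b-a; print("railR",np.degrees(np.arctan2(e[1],e[0])))
```

```text
tip [540.10486678 285.62822128] knob+75 [539.50180429 286.49004882]
[488.95503583 288.46114971] [584.8999988  312.33285976] 13.971853940166923 gap 15.098996722227865
[489.66752372 290.55469542] [576.85339516 310.24575332] 12.726810311016255 gap 15.916919234629294
railL 104.22177752219164
railR 103.77548723979001
```

```bash
cat > f.py <<'E'
from h import *
s=state(); d=np.array([-.238,.971]); f=s["ft_force"][:2]
print("along %.2f lat %.2f Mz %.3f yaw %.4f pos %s prog %.2f t %.2f"%(f@d, f@[.971,.238], s["moment"][2], s["tcp_rot"][2], np.round(s["eef_pos"][:2],2), s["eef_pos"][:2]@d, s["t"]))
E
python3 -m handwheel '[{"hand":0.008,"x":-0.0012,"y":0.003,"z":0,"spin":0},{"hand":0.008,"x":-0.002,"y":0.006,"z":0,"spin":0},{"hand":0.008,"x":-0.003,"y":0.009,"z":0,"spin":0},{"hand":0.008,"x":-0.0035,"y":0.011,"z":0,"spin":0},{"hand":0.008,"x":-0.0035,"y":0.011,"z":0,"spin":0},{"hand":0.008,"x":-0.0035,"y":0.011,"z":0,"spin":0}]' >/dev/null; python3 f.py
python3 -m handwheel '[{"hand":0.008,"x":-0.0002,"y":0.001,"z":0,"spin":0},{"hand":0.008,"x":-0.0002,"y":0.001,"z":0,"spin":0},{"hand":0.008,"x":-0.0002,"y":0.001,"z":0,"spin":0}]' >/dev/null; python3 f.py
```

```text
along 0.53 lat 0.87 Mz 0.025 yaw 0.3404 pos [553.74 224.44] prog 86.14 t 4.57
along -2.01 lat 1.09 Mz 0.061 yaw 0.3402 pos [553.51 225.07] prog 86.81 t 4.82
```

```bash
cat > ok.py <<'E'
import sys
from h import *
import f
sys.exit(0 if f.f@f.d>-5.5 else 1)
E
python3 -m handwheel '[{"hand":0.008,"x":-0.0002,"y":0.0007,"z":0,"spin":0},{"hand":0.008,"x":-0.0002,"y":0.0007,"z":0,"spin":0}]' >/dev/null; python3 ok.py &&
python3 -m handwheel '[{"hand":0.008,"x":-0.0002,"y":0.0007,"z":0,"spin":0},{"hand":0.008,"x":-0.0002,"y":0.0007,"z":0,"spin":0}]' >/dev/null && python3 ok.py &&
python3 -m handwheel '[{"hand":0.008,"x":-0.0002,"y":0.0007,"z":0,"spin":0},{"hand":0.008,"x":-0.0002,"y":0.0007,"z":0,"spin":0}]' >/dev/null && python3 ok.py &&
python3 -m handwheel '[{"hand":0.008,"x":-0.0002,"y":0.0007,"z":0,"spin":0},{"hand":0.008,"x":-0.0002,"y":0.0007,"z":0,"spin":0}]' >/dev/null && python3 ok.py &&
python3 -m handwheel '[{"hand":0.008,"x":-0.0002,"y":0.0007,"z":0,"spin":0},{"hand":0.008,"x":-0.0002,"y":0.0007,"z":0,"spin":0}]' >/dev/null && python3 ok.py
```

```text
along -2.92 lat 2.82 Mz -0.021 yaw 0.3403 pos [553.31 225.72] prog 87.49 t 4.98
along -1.50 lat 2.32 Mz -0.048 yaw 0.3403 pos [553.11 226.47] prog 88.26 t 5.15
along -2.14 lat 3.70 Mz -0.004 yaw 0.3404 pos [552.88 227.24] prog 89.07 t 5.32
along -2.39 lat 4.75 Mz -0.005 yaw 0.3403 pos [552.69 227.97] prog 89.82 t 5.48
along -3.09 lat 4.84 Mz -0.017 yaw 0.3404 pos [552.5  228.68] prog 90.55 t 5.65
```

```bash
python3 -m handwheel '[{"hand":0.008,"x":0.0001,"y":0.0006,"z":0,"spin":0},{"hand":0.008,"x":0.0001,"y":0.0006,"z":0,"spin":0}]' >/dev/null; python3 ok.py &&
python3 -m handwheel '[{"hand":0.008,"x":0.0001,"y":0.0006,"z":0,"spin":0},{"hand":0.008,"x":0.0001,"y":0.0006,"z":0,"spin":0}]' >/dev/null && python3 ok.py &&
python3 -m handwheel '[{"hand":0.008,"x":0,"y":0.0006,"z":0,"spin":0},{"hand":0.008,"x":0,"y":0.0006,"z":0,"spin":0}]' >/dev/null && python3 ok.py &&
python3 -m handwheel '[{"hand":0.008,"x":-0.0001,"y":0.0006,"z":0,"spin":0},{"hand":0.008,"x":-0.0001,"y":0.0006,"z":0,"spin":0}]' >/dev/null && python3 ok.py &&
python3 -m handwheel '[{"hand":0.008,"x":-0.0001,"y":0.0006,"z":0,"spin":0},{"hand":0.008,"x":-0.0001,"y":0.0006,"z":0,"spin":0}]' >/dev/null && python3 ok.py
```

```text
along -4.66 lat 4.13 Mz -0.001 yaw 0.3405 pos [552.5  229.06] prog 90.92 t 5.82
along -5.38 lat 2.96 Mz 0.011 yaw 0.3407 pos [552.48 229.37] prog 91.23 t 5.98
along -7.33 lat 1.73 Mz 0.001 yaw 0.3408 pos [552.42 229.7 ] prog 91.57 t 6.15
```

The resistance rises and the TCP lags its commands, 16.3 mm past a gap I estimated at 15–16 mm, so this looks like contact. I'll ease off slightly and check the picture.

```bash
python3 -m handwheel '[{"hand":0.008,"x":0.0001,"y":-0.0004,"z":0,"spin":0},{"hand":0.008,"x":0.0001,"y":-0.0004,"z":0,"spin":0},{"hand":0.008,"x":0.0001,"y":-0.0004,"z":0,"spin":0}]' >/dev/null; python3 f.py
python3 -c "
from h import *
a=snap('wrist','w5.png',(190,40,350,190),2.6); b=snap('scene','s5.png',(190,140,350,290),2.6)
cv2.imwrite('pics/c5.png',np.hstack([cv2.resize(cv2.imread('pics/'+n),(400,375)) for n in('w5.png','s5.png')]))"
```

```text
along -5.49 lat 2.16 Mz 0.012 yaw 0.3404 pos [552.47 229.51] prog 91.36 t 6.40
```

View pics/c5.png

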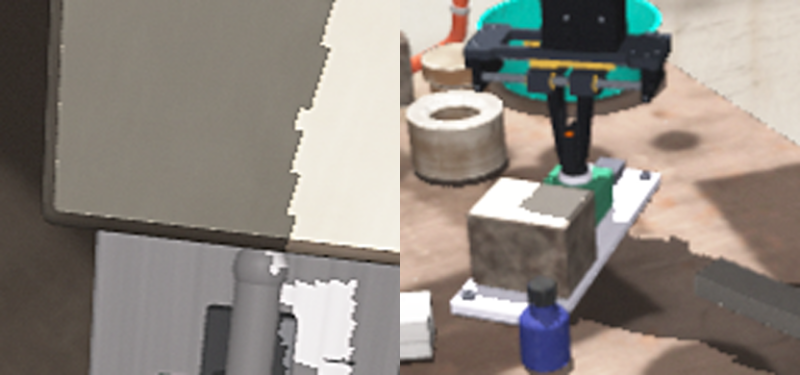

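The nose ball touches the lower edge of the block face at (262,250) in the left panel. The scene panel shows the block, ink bottle and oilstone undisturbed. Now I'll turn clockwise in 7.5° steps, with an automatic stop if the moment jumps.

```bash
cat > tq.py <<'E'
import sys
from h import *
import f
m=f.s["moment"][2]; a=f.f@f.d
sys.exit(0 if m<0.12 and -9<a<3 else 1)
E
python3 -m handwheel '[{"hand":0.008,"x":0,"y":0,"z":0,"spin":-0.75},{"hand":0.008,"x":0,"y":0,"z":0,"spin":-1.5}]' >/dev/null; python3 tq.py &&
python3 -m handwheel '[{"hand":0.008,"x":0,"y":0,"z":0,"spin":-0.75},{"hand":0.008,"x":0,"y":0,"z":0,"spin":-1.5}]' >/dev/null && python3 tq.py &&
python3 -m handwheel '[{"hand":0.008,"x":0,"y":0,"z":0,"spin":-0.75},{"hand":0.008,"x":0,"y":0,"z":0,"spin":-1.5}]' >/dev/null && python3 tq.py &&
python3 -m handwheel '[{"hand":0.008,"x":0,"y":0,"z":0,"spin":-0.75},{"hand":0.008,"x":0,"y":0,"z":0,"spin":-1.5}]' >/dev/null && python3 tq.py &&
python3 -m handwheel '[{"hand":0.008,"x":0,"y":0,"z":0,"spin":-0.75},{"hand":0.008,"x":0,"y":0,"z":0,"spin":-1.5}]' >/dev/null && python3 tq.py &&
python3 -m handwheel '[{"hand":0.008,"x":0,"y":0,"z":0,"spin":-0.75},{"hand":0.008,"x":0,"y":0,"z":0,"spin":-1.5}]' >/dev/null && python3 tq.py
```

```text
along -5.71 lat 2.64 Mz 0.051 yaw 0.2068 pos [552.67 229.59] prog 91.39 t 6.67
along -5.49 lat 4.52 Mz 0.010 yaw 0.0755 pos [552.82 229.61] prog 91.38 t 6.83
along -6.11 lat 5.12 Mz 0.006 yaw -0.0554 pos [553.03 229.62] prog 91.34 t 7.00
along -6.36 lat 5.78 Mz 0.027 yaw -0.1863 pos [553.22 229.6 ] prog 91.28 t 7.17
along -7.35 lat 6.00 Mz 0.026 yaw -0.3171 pos [553.37 229.55] prog 91.19 t 7.33
along -8.47 lat 6.98 Mz 0.026 yaw -0.4480 pos [553.54 229.48] prog 91.08 t 7.50
```

```bash
python3 -m handwheel '[{"hand":0.008,"x":0.0005,"y":-0.0002,"z":0,"spin":0},{"hand":0.008,"x":0.0009,"y":-0.0004,"z":0,"spin":0}]' >/dev/null; python3 tq.py &&
python3 -m handwheel '[{"hand":0.008,"x":0,"y":0,"z":0,"spin":-0.75},{"hand":0.008,"x":0,"y":0,"z":0,"spin":-1.5}]' >/dev/null && python3 tq.py &&
python3 -m handwheel '[{"hand":0.008,"x":0,"y":0,"z":0,"spin":-0.75},{"hand":0.008,"x":0,"y":0,"z":0,"spin":-1.5}]' >/dev/null && python3 tq.py &&
python3 -m handwheel '[{"hand":0.008,"x":0.0002,"y":-0.0003,"z":0,"spin":-0.75},{"hand":0.008,"x":0.0002,"y":-0.0003,"z":0,"spin":-1.5}]' >/dev/null && python3 tq.py &&
python3 -m handwheel '[{"hand":0.008,"x":0,"y":0,"z":0,"spin":-0.75},{"hand":0.008,"x":0,"y":0,"z":0,"spin":-1.5}]' >/dev/null && python3 tq.py &&
python3 -m handwheel '[{"hand":0.008,"x":0.0002,"y":-0.0003,"z":0,"spin":-0.75},{"hand":0.008,"x":0.0002,"y":-0.0003,"z":0,"spin":-1.5}]' >/dev/null && python3 tq.py
```

```text
along -4.18 lat 4.56 Mz 0.021 yaw -0.4455 pos [553.9  229.25] prog 90.77 t 7.67
along -5.96 lat 5.03 Mz 0.035 yaw -0.5786 pos [554.01 229.22] prog 90.72 t 7.83
along -6.95 lat 5.09 Mz 0.023 yaw -0.7097 pos [554.12 229.12] prog 90.59 t 8.00
along -7.10 lat 5.87 Mz 0.076 yaw -0.8408 pos [554.29 228.87] prog 90.31 t 8.17
along -7.60 lat 5.32 Mz 0.019 yaw -0.9715 pos [554.37 228.73] prog 90.16 t 8.33
along -7.40 lat 6.17 Mz 0.022 yaw -1.1026 pos [554.54 228.46] prog 89.86 t 8.50
```

```bash
python3 -m handwheel '[{"hand":0.008,"x":0.0007,"y":-0.0003,"z":0,"spin":0},{"hand":0.008,"x":0.0007,"y":-0.0003,"z":0,"spin":0}]' >/dev/null; python3 tq.py &&
python3 -m handwheel '[{"hand":0.008,"x":0,"y":0,"z":0,"spin":-0.75},{"hand":0.008,"x":0,"y":-0.0002,"z":0,"spin":-1.5}]' >/dev/null && python3 tq.py &&
python3 -m handwheel '[{"hand":0.008,"x":0,"y":0,"z":0,"spin":-0.75},{"hand":0.008,"x":0,"y":-0.0002,"z":0,"spin":-1.5}]' >/dev/null && python3 tq.py &&
python3 -m handwheel '[{"hand":0.008,"x":0,"y":0,"z":0,"spin":-0.75},{"hand":0.008,"x":0,"y":-0.0002,"z":0,"spin":-1.5}]' >/dev/null && python3 tq.py &&
python3 -m handwheel '[{"hand":0.008,"x":0,"y":0,"z":0,"spin":-0.75},{"hand":0.008,"x":0,"y":-0.0002,"z":0,"spin":-1.5}]' >/dev/null && python3 tq.py &&
python3 -m handwheel '[{"hand":0.008,"x":0,"y":0,"z":0,"spin":-0.75},{"hand":0.008,"x":0,"y":-0.0002,"z":0,"spin":-1.5}]' >/dev/null && python3 tq.py
```

```text
along -4.25 lat 2.89 Mz -0.018 yaw -1.1000 pos [554.82 228.38] prog 89.71 t 8.67
along -4.34 lat 4.10 Mz 0.347 yaw -1.2325 pos [554.8  228.14] prog 89.48 t 8.83
```

The lock bit between yaw -1.10 and -1.23, so about -1.17. The target is therefore a yaw of about -1.95. I'll continue in steps and watch the torque growth.

```bash
python3 -m handwheel '[{"hand":0.008,"x":0,"y":0,"z":0,"spin":-1},{"hand":0.008,"x":0,"y":-0.0001,"z":0,"spin":-2}]' >/dev/null; python3 f.py
python3 -m handwheel '[{"hand":0.008,"x":0,"y":0,"z":0,"spin":-1},{"hand":0.008,"x":0,"y":-0.0001,"z":0,"spin":-2}]' >/dev/null; python3 f.py
python3 -m handwheel '[{"hand":0.008,"x":0,"y":0,"z":0,"spin":-1},{"hand":0.008,"x":0,"y":-0.0001,"z":0,"spin":-2}]' >/dev/null; python3 f.py
python3 -m handwheel '[{"hand":0.008,"x":0,"y":0,"z":0,"spin":0},{"hand":0.008,"x":0,"y":0,"z":0,"spin":0}]' >/dev/null; python3 f.py
```

```text
along -5.75 lat 3.21 Mz 0.339 yaw -1.4081 pos [554.85 227.96] prog 89.30 t 9.00
along -6.87 lat 3.58 Mz 0.401 yaw -1.5827 pos [554.86 227.73] prog 89.07 t 9.17
along -7.21 lat 3.38 Mz 0.510 yaw -1.7570 pos [554.76 227.54] prog 88.90 t 9.33
along -7.39 lat 2.97 Mz 0.390 yaw -1.7534 pos [554.79 227.48] prog 88.84 t 9.50
```

The torque fit puts the bite at -1.16, which agrees. Another 0.195 rad (2.2 units) to go.

```bash
python3 -m handwheel '[{"hand":0.008,"x":0,"y":0,"z":0,"spin":-1.1},{"hand":0.008,"x":0,"y":-0.0001,"z":0,"spin":-2.2},{"hand":0.008,"x":0,"y":-0.0001,"z":0,"spin":-2.2},{"hand":0.008,"x":0,"y":-0.0001,"z":0,"spin":-2.2},{"hand":0.008,"x":0,"y":-0.0001,"z":0,"spin":-2.2}]' >/dev/null; python3 f.py
python3 -m handwheel '[{"hand":0.04,"x":0,"y":0,"z":0,"spin":0},{"hand":0.04,"x":0,"y":0,"z":0,"spin":0},{"hand":0.04,"x":0,"y":0,"z":0,"spin":0},{"hand":0.04,"x":0,"y":0,"z":0,"spin":0},{"hand":0.04,"x":0,"y":0,"z":0,"spin":0},{"hand":0.04,"x":0,"y":0,"z":0,"spin":0}]'; python3 f.py
```

```text
along -7.57 lat 3.25 Mz 0.412 yaw -1.9449 pos [554.72 227.23] prog 88.62 t 9.92
t: 10.42
eef_pos: [554.3, 228.2, 86.2]
tcp_rot: [3.141, -0.0, -1.946]
ft_force: [0.2, 0.2, 0.3]
opening: 0.414
along 0.11 lat 0.23 Mz -0.031 yaw -1.9460 pos [554.33 228.15] prog 89.61 t 10.42
```

```bash
python3 -m handwheel '[{"hand":0.04,"x":0,"y":0,"z":0.02,"spin":0},{"hand":0.04,"x":0,"y":0,"z":0.05,"spin":0},{"hand":0.04,"x":0,"y":0,"z":0.08,"spin":0},{"hand":0.04,"x":0,"y":-0.02,"z":0.11,"spin":1.4},{"hand":0.04,"x":0,"y":-0.04,"z":0.13,"spin":2.8},{"hand":0.04,"x":0,"y":-0.04,"z":0.13,"spin":4.2},{"hand":0.04,"x":0,"y":-0.04,"z":0.13,"spin":5.6},{"hand":0.04,"x":0,"y":-0.04,"z":0.13,"spin":7},{"hand":0.04,"x":0,"y":-0.04,"z":0.13,"spin":8.4},{"hand":0.04,"x":0,"y":-0.04,"z":0.13,"spin":9.8},{"hand":0.04,"x":0,"y":-0.04,"z":0.13,"spin":11.2},{"hand":0.04,"x":0,"y":-0.04,"z":0.13,"spin":12.6},{"hand":0.04,"x":0,"y":-0.04,"z":0.13,"spin":14},{"hand":0.04,"x":0,"y":-0.04,"z":0.13,"spin":15.4},{"hand":0.04,"x":0,"y":-0.04,"z":0.13,"spin":16.8},{"hand":0.04,"x":0,"y":-0.04,"z":0.13,"spin":18.2},{"hand":0.04,"x":0,"y":-0.04,"z":0.13,"spin":19.6},{"hand":0.04,"x":0,"y":-0.04,"z":0.13,"spin":21},{"hand":0.04,"x":0,"y":-0.04,"z":0.13,"spin":22.4},{"hand":0.04,"x":0,"y":-0.04,"z":0.13,"spin":22.4}]'
python3 -c "
from h import *
import pickle
pickle.dump(snap('wrist','w6.png',(190,60,390,210),4),open('c6.pkl','wb'))"
```

```text
t: 12.08
eef_pos: [554.4, 188.1, 216.1]
tcp_rot: [-3.142, 0.0, 0.014]
ft_force: [0.3, -0.5, -0.4]
opening: 0.424
```

View pics/w6.png

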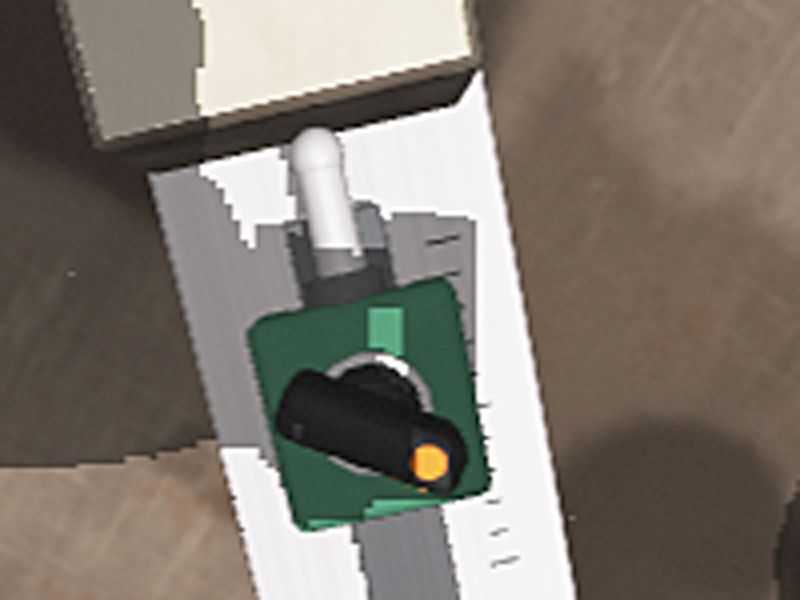

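The nose ball's tip is at (315,128), over the face's edges. The bar's mark end is at (430,462), roughly -21° as expected from the turn. Next, the gap and block position in numbers.

Run:
```python
from h import *
import pickle
c=pickle.load(open("c6.pkl","rb"))
r=lambda x,y,z: ray(c,190+x/4,60+y/4,z)[:2]
t=r(315,127,40)
for a,b in((r(150,173,12),r(450,105,12)),(r(102,152,84),r(478,65,84))):
    e=(b-a)/np.linalg.norm(b-a); n=np.array([-e[1],e[0]]); print(np.round(a,1),np.round(b,1),"gap",n@(a-t), "face offset", np.array([-.238,.971])@((a+b)/2))
d=np.array([-.238,.971])
print("before", d@np.array([532.2,299.45]), d@np.array([533.8,299.9]), d@np.array([533.3,300.4]))
```

```text
[488.4 289.6] [574.9 309.2] gap 0.5814247409793852 face offset 164.2196575951771
[490.4 290. ] [576.6 309.7] gap 0.5922922806736601 face offset 164.18546787908082
before 164.10234999999997 164.15849999999998 164.76299999999998
```

The measured gap is 0.6 mm, within measuring error, and the block moved about 0.1 mm. Handing in.

```bash
python3 -c "
from cell import *
print(job_done())"
```

```text
the job is handed in; nothing more can be done
None
```

The stop is touching the block and locked, and I handed the job in after about 12 s of robot time. No verdict was reported.

- **Slide:** I gripped the knob and slid the stop about 56 mm until the resistance rose. The last picture gives a gap of 0.6 mm, which is within measuring error. It shows the block face at its original place to about 0.1 mm.
- **Lock:** The torque jumped to about 0.35 N m between yaw -1.10 and -1.23. I turned on to -1.945, about 45° past the bite (±4°). The torque growth afterwards puts the bite at about -1.16, which agrees, though the individual torque readings were noisy (about ±0.1 rad).
- **Release:** I let go of the knob and raised the arm clear, with no contact force left. The knob's angle in the last picture matches the commanded turn. The ink bottle and oilstone were undisturbed in the scene picture taken at contact. I took no new scene picture after locking, and the vee block was never checked, though the arm stayed over the rail throughout.

While turning, the knob axis was slightly off the tool axis. That pushed up to about 8 N along the rail, so I eased the position as I went. No check failed.

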